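# Lock the collar, then hold the guide rod through both bushings

### The arm

A 6-joint arm with a two-finger parallel gripper is mounted at the origin on a cart in front of the work surface, level with it; the furniture and walls round the work are solid. World frame = base frame: x ahead of the robot, y to its left, z up, the work surface at z = 0. Lengths are in m, angles in rad, forces in N, time in s.
With the tool pointing down it reaches from about 0.35 to 1 m from the base axis. Payload 7.1 kg.
Tool frame: the origin (TCP) lies between the finger pads; the fingertips stand 22 mm ahead of it and the grasp point (between the pads) lies 3 mm ahead of it; x points along the fingers, y is the direction in which the jaws open and shut, and the axes are right-handed (so a half turn about x gives the same grasp; the last joint's range is limited). The gripper opens to 85 mm and grips with 20 to 120 N. Pads are 22 mm wide; open, the fingers measure 114 mm over their backs; the gripper's body (76 mm by 85 mm) begins 54 mm behind the grasp point. The pads swing forward as they close: fully open they stand 13 mm farther back than shut.
Start: joints at [-1.307, 0.423, 1.63, -0, 1.089, -0.019], TCP at [0.174, -0.6, 0.253] pointing down, gripper open.
Joint ranges: [-3, 3], [-0.9, 2.11], [0.09, 2.58], [-1.31, 4.45], [0.11, 2.69], [-2.54, 2.54]. Speed limits (rad/s): [2.39, 2.39, 3.01, 3.14, 3.14, 3.14].

### API

Orientations are given as a rotation vector (axis times angle).
In Python, from rig import manip gives the robot as it stands. The module is installed in compiled form; this text tells all that it offers. Calls block until the motion is done:
- manip.move_to(position, orientation): joint-space move of the TCP to a pose.
- manip.servo_line(position, orientation=None, rate=0.15): straight line of the TCP; orientation=None keeps the orientation; rate is the mean speed in m/s.
- manip.set_joints(angles): joint-space move.
- manip.command_gripper(opening, f_grip=None): finger opening in m; f_grip is the grip in N (None keeps the last); returns when the fingers have stopped.
- manip.hold(seconds).
- manip.solve_ik(position, orientation): joint angles nearest the present ones, or None.
- manip.camera(name): name is "scene" or "side" or "wrist"; returns a dict with "image" (384x512x3 uint8, red, green, blue), "fx", "fy", "cx", "cy" (pixels), "cam_to_world" (4x4, takes a point from camera to world coordinates); the wrist camera has in their place "mount" (4x4, takes a point from camera to tool coordinates, whose origin is the TCP and whose axes are the tool frame's). Camera axes: x right, y down, z forward; pixel columns grow to the right and rows downward; lengths in m; the calibration is good to about 2 mm. The wrist camera is an equidistant fisheye: a pixel r from the principal point sees the ray r / f radians off the axis. A picture is of the moment at which its call begins: read the wrist's pose just before it. There is no depth.
A pose or a line that the arm cannot do raises manip.IKError and nothing moves.
- manip.sign_off(): hands the job in, once; it reports no verdict.
Readings, each from a call of its own:
- manip.get_time(): time.
- manip.get_joint_positions(): joint angles.
- manip.get_joint_vel(): joint speeds.
- manip.get_tau(): joint torques, N m.
- manip.get_position(): TCP position.
- manip.get_ee_rot(): TCP orientation.
- manip.get_contact_force(): force on the tool from outside, world axes, zero at the start.
- manip.get_torque(): the same for the moment, N m.
- manip.get_width(): finger opening in m.
Only numpy, scipy, OpenCV 4.12 (cv2) and the standard library are available. Lean on these libraries where they do the work, as an engineer would, in place of code of your own. Each camera call takes 0.05 s, during which the arm holds its last target.

### The job

On the alignment fixture, first turn the lock collar by its upright post until the lever stands centrally between the two scribed lines of the locked mark. Then take the guide rod by its thick head out of its stand and thread it from above through the upper bushing and on through the lower one, and finish while still holding it upright there, its lower end sticking out clearly below the lower bushing but clear of the fixture's base. Leave the collar locked and do not disturb the loose bush, bolt and plug gauge lying nearby.

Things in the scene. Friction and masses are not known exactly. Their poses are not given: they have to be found in the camera images.
- fixture: Fixed alignment fixture: grey base plate (170 x 100, 10 mm thick), column on its +x side, two arms with brass bushings one above the other on one vertical axis. Origin: on that axis at bench height; z up. Lower bushing 50 to 70 mm high, bore 18 mm; upper 105 to 126 mm, bore 19 mm, in a 130 x 130 mm aluminium plate (top at 123 mm). Empty space from 10 to 50 mm high on the axis.
- upper_bush (a point): Centre of the mouth (top) of the upper bushing, 126 mm above the bench.
- lower_bush (a point): Centre of the mouth (top) of the lower bushing, 70 mm above the bench.
- lock_collar (a joint): Angle (rad) of the lock collar about the bushing axis, growing anticlockwise from above; travel -0.1 to 1.6; starts at 0 to 0.5; locked at 1.1 (within 0.15). Stiff (0.08 N m, 1.5 N at the post), stays where left. Collar: dark steel ring, 56 mm outside, 40 mm inside, round the upper bushing's mouth, top 135 mm above the bench, with one 11 mm wide lever carrying the post.
- lever_post (a point): Centre of the top of the collar's upright steel post: 14 mm in diameter, it stands 30 mm free above the lever (134 to 164 mm above the bench), 52 mm from the bushing axis, and goes round with the collar.
- locked_mark (a point): Middle of the locked mark on the top plate, 52 mm from the bushing axis, 123 mm above the bench: the post stands above it when the collar is locked. The mark is a pair of thin dark parallel lines 30 mm long, 27 mm apart, pointing to the bushing axis.
- guide_rod: Steel guide rod, 0.22 kg, standing upright in the stand. Origin: centre of its lower end; z along the rod to its head. Shaft 14 mm in diameter and 135 mm long, its lower 6 mm tapered to 8 mm; above it a dark ribbed head 20 mm in diameter, 40 mm long (135 to 175 mm from the lower end).
- rod_tip (a point): Centre of the rod's lower end.
- rod_head (a point): Middle of the rod's head, 155 mm above its lower end: grip here.
- rod_stand: Wooden stand, 70 x 70 x 50 mm, fixed. Origin: centre of its underside; a 17 mm hole in the middle of the top, 35 mm deep, holds the rod upright, so the rod's lower end is 15 mm above the bench.
- bush_3: Loose flanged steel bush, 42 mm across, 22 mm tall; not to be disturbed. Origin: centre of its underside.
- bolt_2: Loose hex bolt standing on its head, 24 mm across, 48 mm tall; not to be disturbed. Origin: centre of its underside.
- plug_gauge: Loose plug gauge, 99 x 19 x 19 mm, lying; not to be disturbed. Origin: centre of its underside.
There are look-alikes about, which are no part of the job. There is more than one size of the guide_rod; the job needs the larger.

How it is judged:
On the way, in this order (a step that is already met when the one before it is completed fails the run):
1. The lock collar stands still at its locked mark (value of joint lock_collar between 0.95 and 1.25 rad and velocity of joint lock_collar between -0.1 and 0.1 rad/s), for 0.2 s.
2. The rod's lower end is through the upper bushing (value of joint lock_collar between 0.95 and 1.25 rad and horizontal distance between rod_tip and lower_bush below 0.006 m and z of rod_tip in the frame of fixture below 0.105 m).
3. The rod's lower end is through the lower bushing too (value of joint lock_collar between 0.95 and 1.25 rad and horizontal distance between rod_tip and lower_bush below 0.006 m and z of rod_tip in the frame of fixture below 0.049 m), for 0.1 s.
At the end, for the whole second after the job is handed in: Rod held still in the fingers, upright within 0.12 rad, through both bushings: lower end within 6 mm of their axis and 12 to 48 mm above the bench (clear of base and lower bushing); collar within 0.15 rad of 1.1; bush, bolt and plug gauge within 30 mm of their start (value of joint lock_collar between 0.95 and 1.25 rad and horizontal distance between rod_tip and lower_bush below 0.006 m and z of rod_tip in the frame of fixture between 0.012 and 0.048 m and angle between the z axis of guide_rod and the z axis of fixture, either way round below 0.12 rad and contact force between the fingers and guide_rod above 2 N and linear speed of guide_rod below 0.02 m/s and distance of each of bush_3, bolt_2, plug_gauge from where it was at the start of the episode below 0.03 m); the arm keeps its last pose, push and grip.
It fails at once if A bystander (loose bush, bolt or plug gauge) is moved by more than 30 mm (distance of any of bush_3, bolt_2, plug_gauge from where it was at the start of the episode above 0.03 m).
It also fails if it takes over 58 s, if anything falls off the work surface, if the arm or the gripper's body presses on something with over 40 N, if the wrist force passes 120 N, or if a joint passes its speed limit or range.

## Working session

There is one attempt and no reset: what is moved stays moved. The work goes in short steps, each a Python script; the robot and the scene stay as the last script left them, time stands still between calls to the robot, and variables do not carry over. Pictures are saved under pics/ and viewed, and the job is handed in when it is done.

```bash
mkdir -p pics; ls; cat > h.py <<'E'
import numpy as np, cv2
from rig import manip
def snap(n,f):
    c=manip.camera(n); cv2.imwrite('pics/'+f+'.png',c['image'][:,:,::-1]); 
    np.savez('pics/'+f+'.npz',**c); return c
def load(f): return np.load('pics/'+f+'.npz')
def plane(c,u,v,z):
    T=c['cam_to_world']; d=T[:3,:3]@np.array([(u-c['cx'])/c['fx'],(v-c['cy'])/c['fy'],1]); o=T[:3,3]
    return o+d*(z-o[2])/d[2]
def proj(c,p):
    T=np.linalg.inv(c['cam_to_world']); q=T[:3,:3]@np.asarray(p)+T[:3,3]
    return np.array([c['fx']*q[0]/q[2]+c['cx'],c['fy']*q[1]/q[2]+c['cy']])
E
python3 - <<'E'
from h import *
print(manip.get_time())
for n in('scene','side','wrist'):
    c=snap(n,n+'0'); print(n,c['fx'],c['cx'],c['cy'],c.get('cam_to_world',c.get('mount')))
    if n!='wrist': cv2.imwrite('pics/%s0b.png'%n,cv2.resize(c['image'][:,:,::-1],(800,600),interpolation=cv2.INTER_CUBIC))
print(manip.get_ee_rot(),manip.get_width())
E
```

```text
pics
0.0
scene 389.4186794666662 252.9506825905128 188.92785082571208 [[-0.56051682 -0.60254788  0.56811702 -0.05330091]
 [-0.82813504  0.4108367  -0.3813208   0.1478717 ]
 [-0.00363929 -0.68421433 -0.7292719   0.80941423]
 [ 0.          0.          0.          1.        ]]
side 452.36317131390217 248.81642809128968 188.7847732254003 [[ 0.95692807 -0.18502312  0.22373     0.24842055]
 [-0.28991135 -0.65010485  0.70236393 -0.84759909]
 [ 0.01549439 -0.73697362 -0.67574389  0.76806222]
 [ 0.          0.          0.          1.        ]]
wrist 297.3186396354542 253.9267581490434 193.58577281602763 [[-2.94176365e-04 -2.62092732e-01  9.65042648e-01 -1.20026211e-01]
 [ 9.99999900e-01  2.48859145e-04  3.72419302e-04 -5.08086057e-04]
 [-3.37768081e-04  9.65042661e-01  2.62092633e-01 -6.68099778e-02]
 [ 0.00000000e+00  0.00000000e+00  0.00000000e+00  1.00000000e+00]]
[ 2.07017285  0.29589911 -2.07046683] 0.08538136971356351
```

View pics/scene0b.png

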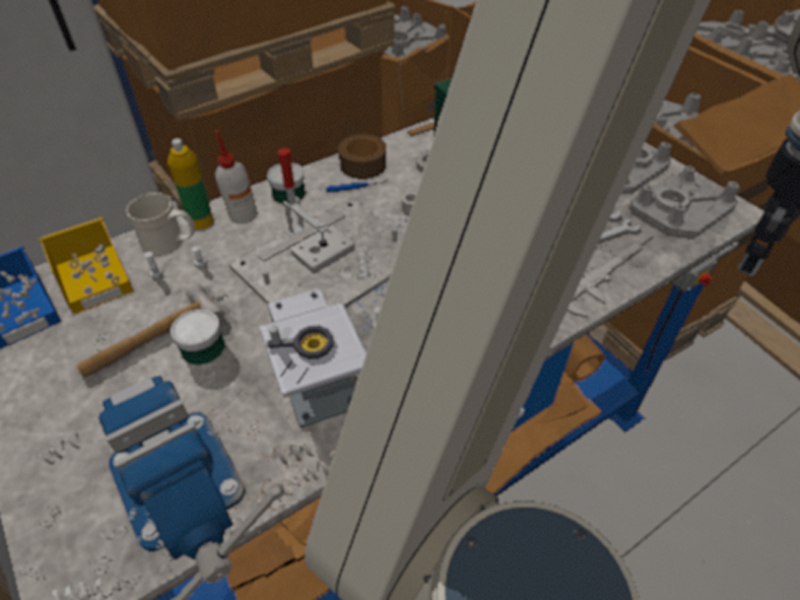

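View pics/side0b.png

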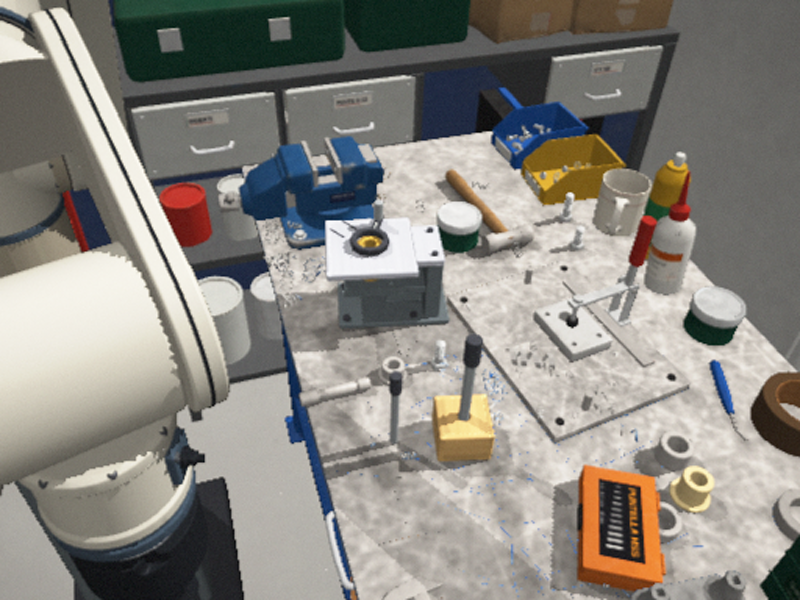

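View pics/wrist0.png

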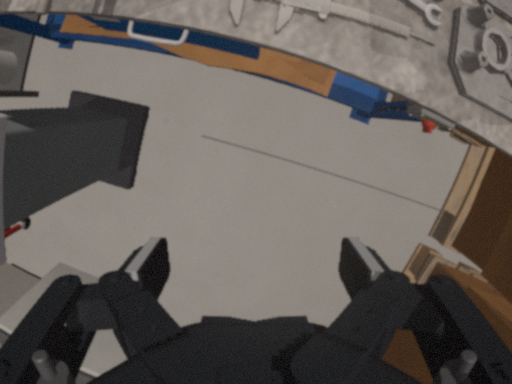

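The side view shows the fixture at about (385,245), the collar at (370,240), the stand with a rod at (465,400) and a thinner rod at (395,405). I'll enlarge these.

```bash
python3 - <<'E'
import cv2
a=cv2.imread('pics/side0.png'); s=cv2.imread('pics/scene0.png')
cv2.imwrite('pics/c1.png',cv2.resize(a[120:215,200:300],None,fx=6,fy=6,interpolation=cv2.INTER_CUBIC))
cv2.imwrite('pics/c2.png',cv2.resize(a[205:305,190:330],None,fx=5.7,fy=5.7,interpolation=cv2.INTER_CUBIC))
cv2.imwrite('pics/c3.png',cv2.resize(s[180:275,160:250],None,fx=6,fy=6,interpolation=cv2.INTER_CUBIC))
E
```

```text
(no output)
```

View pics/c1.png

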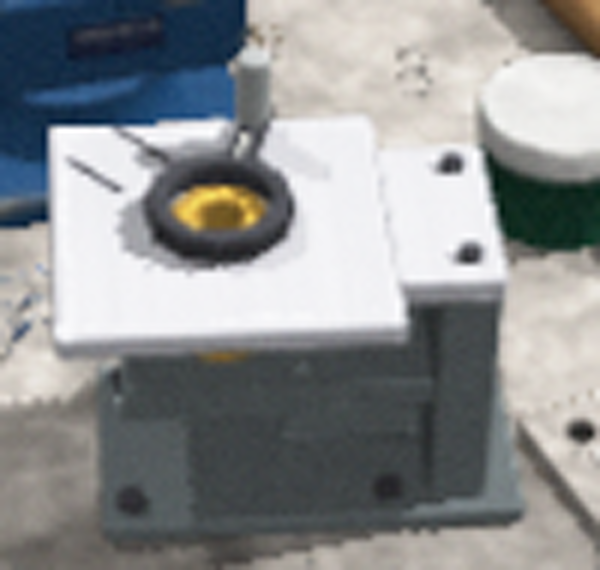

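View pics/c2.png

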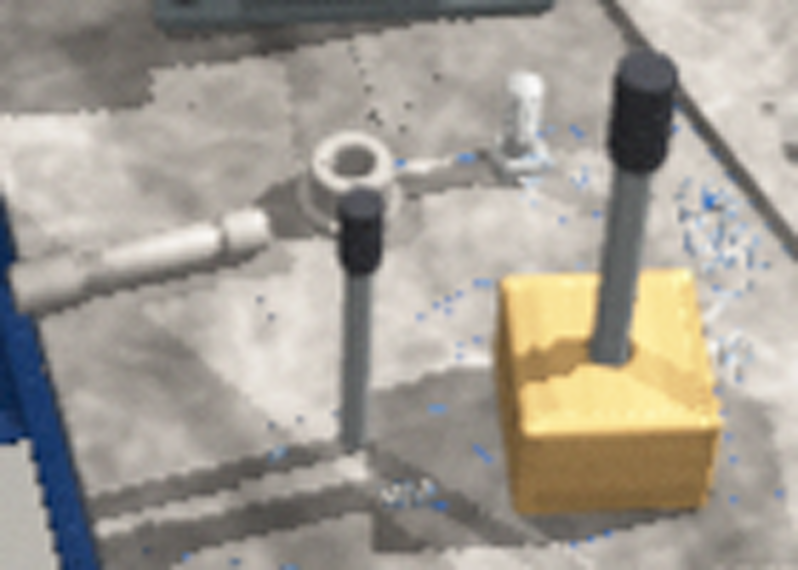

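View pics/c3.png

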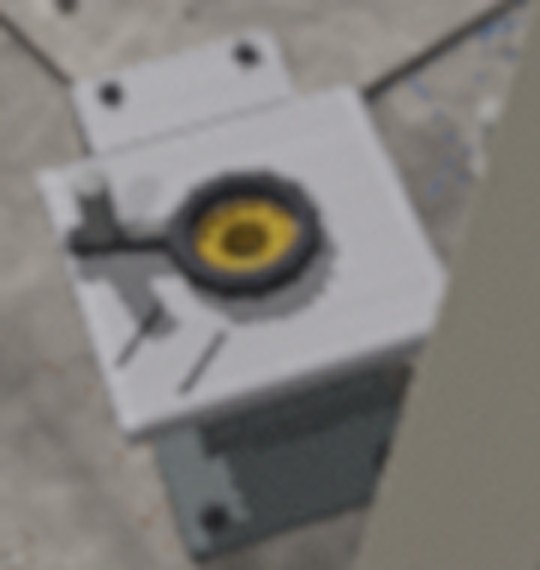

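Two rods are candidates. One is in the wooden stand, with its head at about (643,110) in the crop and a 14 mm-looking shaft. The other is free-standing and thinner, with its head at (360,230). The larger one, in the stand, fits the description. Next I'll measure positions.

```bash
python3 - <<'E'
from h import *
s=load('scene0'); a=load('side0')
def A(x,y,z): return plane(a,200+(x+.5)/6-.5,120+(y+.5)/6-.5,z)
def B(x,y,z): return plane(a,190+(x+.5)/5.7-.5,205+(y+.5)/5.7-.5,z)
def C(x,y,z): return plane(s,160+(x+.5)/6-.5,180+(y+.5)/6-.5,z)
np.set_printoptions(precision=4,suppress=True)
print('mouth side',A(219,206,.126),'ring',A(220,207,.135),'scene',C(246,236,.126),C(247,234,.135))
print('post top side',A(255,56,.164),'scene',C(90,183,.164))
print('lever end scene',C(75,242,.134))
print('mark side',A(115,128,.123),A(168,160,.123),'|',A(68,158,.123),A(122,190,.123))
print('mark scene',C(120,363,.123),C(157,310,.123),'|',C(182,390,.123),C(225,333,.123))
print('plate corners side',A(48,127,.123),A(370,118,.123),A(408,330,.123),A(57,340,.123))
print('plate scene',C(38,172,.123),C(355,87,.123),C(447,275,.123),C(128,433,.123))
print('base plate side',A(105,525,.01),A(522,515,.01),'stand',B(500,277,.05),B(690,270,.05),B(720,428,.05),B(525,430,.05),'hole',B(612,350,.05))
print('rod head top',B(650,65,.19),'head bottom',B(636,160,.15))
print('small rod base',B(352,445,0),'for heads:',[B(362,200,z) for z in(.13,.15,.16)])
print('bush',B(352,160,.022),'bolt',B(526,80,.048),'gauge',B(20,290,.01),B(260,225,.01))
E
```

```text
mouth side [ 0.4672 -0.0591  0.126 ] ring [ 0.4643 -0.0708  0.135 ] scene [ 0.4689 -0.0605  0.126 ] [ 0.4626 -0.0586  0.135 ]
post top side [ 0.4928 -0.0198  0.164 ] scene [ 0.493  -0.0143  0.164 ]
lever end scene [ 0.4958 -0.0045  0.134 ]
mark side [0.442  0.0039 0.123 ] [ 0.4569 -0.022   0.123 ] | [ 0.4196 -0.0102  0.123 ] [ 0.4349 -0.0357  0.123 ]
mark scene [0.4453 0.0042 0.123 ] [ 0.459  -0.0178  0.123 ] | [ 0.4224 -0.0087  0.123 ] [ 0.4359 -0.0334  0.123 ]
plate corners side [0.4166 0.0117 0.123 ] [ 0.5416 -0.0171  0.123 ] [ 0.5148 -0.1444  0.123 ] [ 0.3907 -0.115   0.123 ]
plate scene [ 0.5441 -0.0105  0.123 ] [ 0.5135 -0.1341  0.123 ] [ 0.413  -0.1141  0.123 ] [0.4168 0.0154 0.123 ]
base plate side [ 0.4084 -0.1005  0.01  ] [ 0.5692 -0.1406  0.01  ] stand [ 0.4857 -0.3028  0.05  ] [ 0.5523 -0.3187  0.05  ] [ 0.5355 -0.3854  0.05  ] [ 0.4717 -0.3677  0.05  ] hole [ 0.5123 -0.3444  0.05  ]
rod head top [ 0.5129 -0.342   0.19  ] head bottom [ 0.5109 -0.3453  0.15  ]
small rod base [ 0.4252 -0.3231  0.    ] for heads: [array([ 0.4267, -0.3206,  0.13  ]), array([ 0.4211, -0.3371,  0.15  ]), array([ 0.4183, -0.3454,  0.16  ])]
bush [ 0.4592 -0.2108  0.022 ] bolt [ 0.5286 -0.2121  0.048 ] gauge [ 0.3242 -0.2284  0.01  ] [ 0.4189 -0.2227  0.01  ]
```

```bash
cat >> h.py <<'E'
from scipy.spatial.transform import Rotation as Ro
np.set_printoptions(precision=4,suppress=True)
def ori(deg):  # tool down, jaw axis y at deg in world xy
    t=np.radians(deg); x=np.array([0,0,-1.]); y=np.array([np.cos(t),np.sin(t),0]); 
    return Ro.from_matrix(np.c_[x,y,np.cross(x,y)]).as_rotvec()
def wsnap(f):
    p=np.array(manip.get_position()); r=np.array(manip.get_ee_rot())
    c=manip.camera('wrist'); cv2.imwrite('pics/'+f+'.png',c['image'][:,:,::-1])
    T=np.eye(4);T[:3,:3]=Ro.from_rotvec(r).as_matrix();T[:3,3]=p
    c=dict(c); c['cam_to_world']=T@c['mount']; np.savez('pics/'+f+'.npz',**c); return c
def wplane(c,u,v,z):
    a=np.array([(u-c['cx'])/c['fx'],(v-c['cy'])/c['fy']]); th=np.hypot(*a)
    k=np.sin(th)/th if th>1e-9 else 1
    T=c['cam_to_world']; d=T[:3,:3]@np.array([a[0]*k,a[1]*k,np.cos(th)]); o=T[:3,3]
    return o+d*(z-o[2])/d[2]
def wproj(c,p):
    T=np.linalg.inv(c['cam_to_world']); q=T[:3,:3]@np.asarray(p)+T[:3,3]
    th=np.arctan2(np.hypot(q[0],q[1]),q[2]); h=np.hypot(q[0],q[1])+1e-12
    return np.array([c['cx']+c['fx']*th*q[0]/h,c['cy']+c['fy']*th*q[1]/h])
E
python3 - <<'E'
from h import *
print(Ro.from_rotvec(manip.get_ee_rot()).as_matrix())
for p in ([.468,-.06,.26],[.493,-.017,.158],[.44,-.015,.158],[.512,-.344,.17],[.468,-.06,.19]):
    for d in range(0,360,30):
        q=manip.solve_ik(p,ori(d)); print(p,d,None if q is None else np.array(q)[[0,3,4,5]])
s=load('scene0'); print('vise',plane(s,150/1.5625,400/1.5625,.12),plane(s,190/1.5625,500/1.5625,.12))
E
```

```text
[[-0.0003  0.279  -0.9603]
 [ 0.0011 -0.9603 -0.279 ]
 [-1.     -0.0012 -0.    ]]
[0.468, -0.06, 0.26] 0 [-0.1527 -0.      1.0016 -0.1527]
[0.468, -0.06, 0.26] 30 [-0.1527  0.      1.0016 -0.6763]
[0.468, -0.06, 0.26] 60 [-0.1527 -0.      1.0016 -1.1999]
[0.468, -0.06, 0.26] 90 [-0.1527 -0.      1.0016 -1.7235]
[0.468, -0.06, 0.26] 120 [-0.1527 -0.      1.0016 -2.2471]
[0.468, -0.06, 0.26] 150 None
[0.468, -0.06, 0.26] 180 None
[0.468, -0.06, 0.26] 210 [-0.1527 -0.      1.0016  2.4653]
[0.468, -0.06, 0.26] 240 [-0.1527 -0.      1.0016  1.9417]
[0.468, -0.06, 0.26] 270 [-0.1527 -0.      1.0016  1.4181]
[0.468, -0.06, 0.26] 300 [-0.1527 -0.      1.0016  0.8945]
[0.468, -0.06, 0.26] 330 [-0.1527  0.      1.0016  0.3709]
[0.493, -0.017, 0.158] 0 [-0.0586 -0.      0.7805 -0.0586]
[0.493, -0.017, 0.158] 30 [-0.0586  0.      0.7805 -0.5822]
[0.493, -0.017, 0.158] 60 [-0.0586 -0.      0.7805 -1.1058]
[0.493, -0.017, 0.158] 90 [-0.0586 -0.      0.7805 -1.6294]
[0.493, -0.017, 0.158] 120 [-0.0586 -0.      0.7805 -2.153 ]
[0.493, -0.017, 0.158] 150 None
[0.493, -0.017, 0.158] 180 None
[0.493, -
[... 1547 characters left out ...]
873]
[0.468, -0.06, 0.19] 0 [-0.1527 -0.      0.8371 -0.1527]
[0.468, -0.06, 0.19] 30 [-0.1527  0.      0.8371 -0.6763]
[0.468, -0.06, 0.19] 60 [-0.1527 -0.      0.8371 -1.1999]
[0.468, -0.06, 0.19] 90 [-0.1527 -0.      0.8371 -1.7235]
[0.468, -0.06, 0.19] 120 [-0.1527 -0.      0.8371 -2.2471]
[0.468, -0.06, 0.19] 150 None
[0.468, -0.06, 0.19] 180 None
[0.468, -0.06, 0.19] 210 [-0.1527 -0.      0.8371  2.4653]
[0.468, -0.06, 0.19] 240 [-0.1527 -0.      0.8371  1.9417]
[0.468, -0.06, 0.19] 270 [-0.1527 -0.      0.8371  1.4181]
[0.468, -0.06, 0.19] 300 [-0.1527 -0.      0.8371  0.8945]
[0.468, -0.06, 0.19] 330 [-0.1527  0.      0.8371  0.3709]
vise [0.5094 0.1668 0.12  ] [0.3455 0.174  0.12  ]
```

```bash
python3 - <<'E'
from h import *
manip.move_to([.468,-.06,.24],ori(330)); print(manip.get_time(),manip.get_position())
c=wsnap('w1'); cv2.imwrite('pics/w1b.png',cv2.resize(c['image'][:,:,::-1],(800,600),interpolation=cv2.INTER_CUBIC))
for p in([.468,-.06,.126],[.493,-.017,.164],[.4395,-.015,.123]): print(wproj(c,p)*1.5625)
E
```

```text
2.35 [ 0.4682 -0.0606  0.2401]
[395.6239 307.9276]
[395.6596 218.9877]
[305.5876 260.9838]
```

View pics/w1b.png

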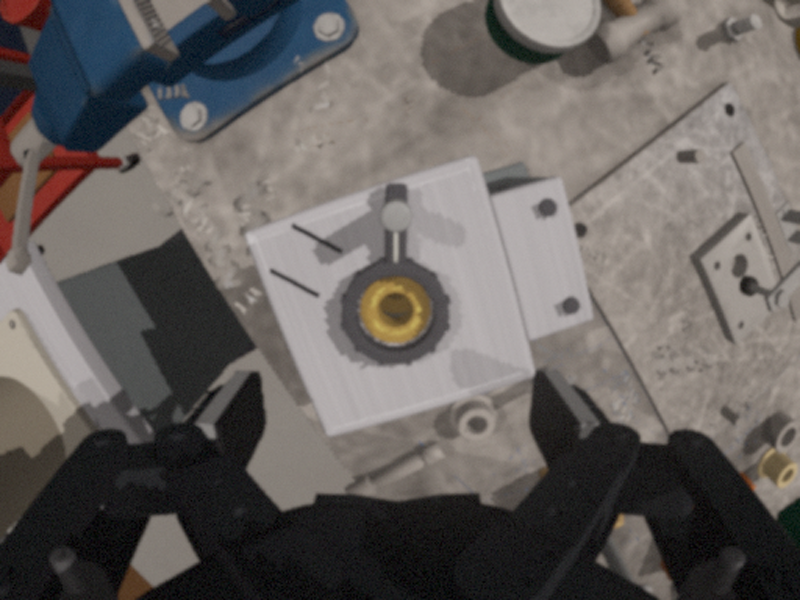

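The wrist view shows the ring centre at about (396,311), the bore at (397,308), the post top at (397,214), and the mark lines from (293,226) to (341,251) and (271,270) to (319,296).

```bash
python3 - <<'E'
from h import *
c=load('w1'); W=lambda x,y,z: wplane(c,(x+.5)/1.5625-.5,(y+.5)/1.5625-.5,z)
# bore via yellow flange segmentation & dark ring
im=c['image'].astype(int); m=((im[:,:,0]-im[:,:,2])>50).astype(np.uint8)
m[:, :200]=0;m[:,310:]=0;m[:150]=0;m[250:]=0
n,l,st,ce=cv2.connectedComponentsWithStats(m); i=1+np.argmax(st[1:,4]); print('yellow',st[i],ce[i],wplane(c,*ce[i],.126))
print('bore',W(397,308,.126),'ring',W(396,311,.135),'post',W(397,214,.164),'postbase',W(396,225,.134))
ls=[W(293,226,.123),W(341,251,.123),W(271,270,.123),W(319,296,.123)]; print(np.array(ls)); mk=np.mean(ls,0); print('mark',mk,'gap',[np.linalg.norm(ls[0]-ls[1]),np.linalg.norm(ls[2]-ls[3])])
for a in (W(397,308,.126),W(396,311,.135),wplane(c,*ce[i],.126)):
    d=mk-a;e=W(397,214,.164)-a
    print('mark r,ang',np.hypot(*d[:2]),np.degrees(np.arctan2(d[1],d[0])),'post',np.hypot(*e[:2]),np.degrees(np.arctan2(e[1],e[0])))
d=ls[0]-ls[1];print(np.degrees(np.arctan2(d[1],d[0])));d=ls[2]-ls[3];print(np.degrees(np.arctan2(d[1],d[0])))
E
python3 -c "
import cv2;a=cv2.imread('pics/w1.png');cv2.imwrite('pics/w1c.png',cv2.resize(a[110:240,155:305],None,fx=5,fy=5,interpolation=cv2.INTER_CUBIC))"
```

```text
yellow [ 231  178   44   41 1237] [251.9135 197.7979] [ 0.4668 -0.06    0.126 ]
bore [ 0.4686 -0.0602  0.126 ] ring [ 0.4686 -0.0591  0.135 ] post [ 0.4945 -0.0153  0.164 ] postbase [ 0.4903 -0.0216  0.134 ]
[[ 0.4435  0.0043  0.123 ]
 [ 0.4584 -0.0199  0.123 ]
 [ 0.4205 -0.0092  0.123 ]
 [ 0.4355 -0.0344  0.123 ]]
mark [ 0.4395 -0.0148  0.123 ] gap [np.float64(0.028394714964295346), np.float64(0.0293789331147088)]
mark r,ang 0.05390430534241581 122.63058126298907 post 0.05186364966185792 59.972554410121035
mark r,ang 0.05300688136356855 123.32143235362466 post 0.05088449930735191 59.401621222110265
mark r,ang 0.05281259107052292 121.11605682061646 post 0.05261883078921514 58.20038097108682
121.5515371551232
120.7037460601724
```

View pics/w1c.png

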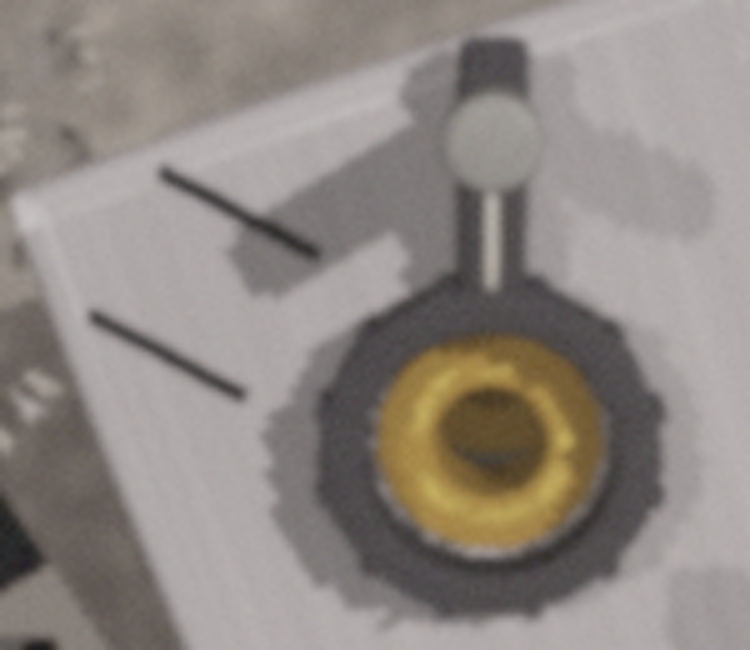

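```bash
python3 - <<'E'
from h import *
ax=np.array([.4682,-.0600]); P=lambda a,z: [ax[0]+.052*np.cos(np.radians(a)),ax[1]+.052*np.sin(np.radians(a)),z]
manip.command_gripper(.040,20)
a0,a1=59.6,121.5
manip.move_to(P(a0,.200),ori(a0-90))
manip.servo_line(P(a0,.161),rate=.08)
print(manip.get_time(),manip.get_contact_force())
manip.command_gripper(.0,20); print(manip.get_width(),manip.get_contact_force())
for a in np.linspace(a0,a1,6)[1:]:
    manip.servo_line(P(a,.161),ori(a-90),rate=.05); print(a,manip.get_contact_force(),manip.get_position())
print(manip.get_time())
manip.command_gripper(.040)
manip.servo_line(P(a1,.22),rate=.15)
manip.move_to([.468,-.06,.24],ori(330))
c=wsnap('w2'); print(manip.get_time())
cv2.imwrite('pics/w2c.png',cv2.resize(c['image'][110:240,155:305,::-1],None,fx=4.6,fy=4.6,interpolation=cv2.INTER_CUBIC))
E
```

```text
3.9167 [ 0.366   0.8951 -0.0332]
0.013148062545743204 [-0.8379  0.9749  3.133 ]
71.98 [-0.6304  3.5168  5.7032] [ 0.4843 -0.0102  0.1615]
84.36 [-0.1172  4.8515  5.6451] [ 0.4738 -0.0079  0.1615]
96.74000000000001 [-0.9267  7.5604  8.8033] [ 0.4623 -0.0077  0.1615]
109.12 [-3.0711  9.8471 10.6443] [ 0.4508 -0.0099  0.1614]
121.5 [-6.2209 10.5901 13.6509] [ 0.4399 -0.0146  0.1614]
6.1333
8.0333
```

View pics/w2c.png

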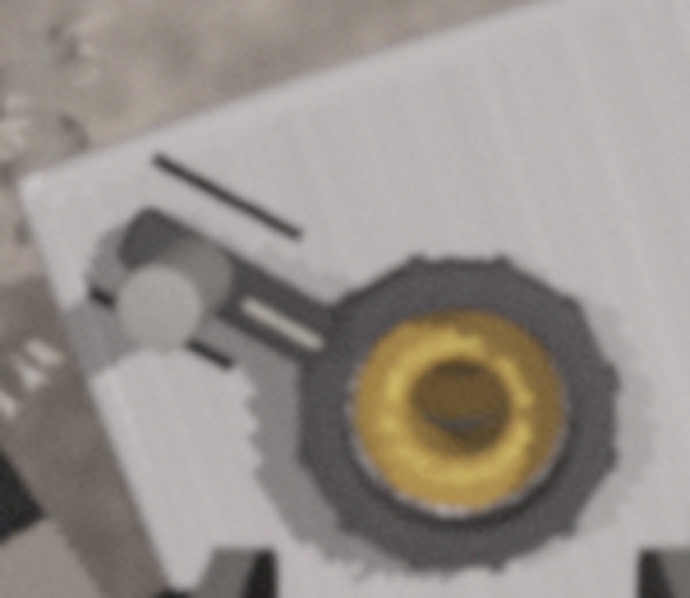

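The lever now lies between the two lines, with the post top at about (158,307) in the crop. I'll check the angle.

```bash
python3 - <<'E'
from h import *
c=load('w2'); W=lambda x,y,z: wplane(c,155+(x+.5)/4.6-.5,110+(y+.5)/4.6-.5,z)
ax=np.array([.4682,-.06])
for n,p in (('post',W(158,307,.164)),('stripe',W(283,324,.134)),('bore',W(461,402,.126)),('ring',W(460,413,.135)),('leverend',W(133,227,.134)),
 ('l1',W(155,157,.123)),('l1b',W(300,236,.123)),('l2b',W(230,364,.123)),('l2',W(90,290,.123))):
    d=p[:2]-ax; print(n,p,np.hypot(*d),np.degrees(np.arctan2(d[1],d[0])))
E
```

```text
post [ 0.442  -0.0152  0.164 ] 0.051932162406988475 120.3180299402756
stripe [ 0.4501 -0.0307  0.134 ] 0.03449659948372807 121.70079792084303
bore [ 0.4683 -0.0596  0.126 ] 0.0004458458600208394 80.0561244263481
ring [ 0.4684 -0.0589  0.135 ] 0.0010827958409155023 78.09113342650889
leverend [ 0.4366 -0.0033  0.134 ] 0.0649107170811729 119.15391464940954
l1 [0.4435 0.0051 0.123 ] 0.06963883224704286 110.76017207725096
l1b [ 0.4584 -0.0201  0.123 ] 0.04110752078234972 103.73930388179453
l2b [ 0.4354 -0.0335  0.123 ] 0.04220187168827791 141.08453607826175
l2 [ 0.4203 -0.0089  0.123 ] 0.07002664883035206 133.14485689354385
```

```bash
python3 - <<'E'
from h import *
manip.move_to([.512,-.344,.28],ori(31.5)); 
manip.command_gripper(.06)
c=wsnap('w3'); print(manip.get_time(),manip.get_position())
cv2.imwrite('pics/w3b.png',cv2.resize(c['image'][:,:,::-1],(800,600),interpolation=cv2.INTER_CUBIC))
for p in([.512,-.344,.19],[.512,-.344,.05]): print(wproj(c,p)*1.5625)
E
```

```text
9.7833 [ 0.5121 -0.3436  0.28  ]
[394.5573 322.3846]
[395.4326 266.9111]
```

View pics/w3b.png

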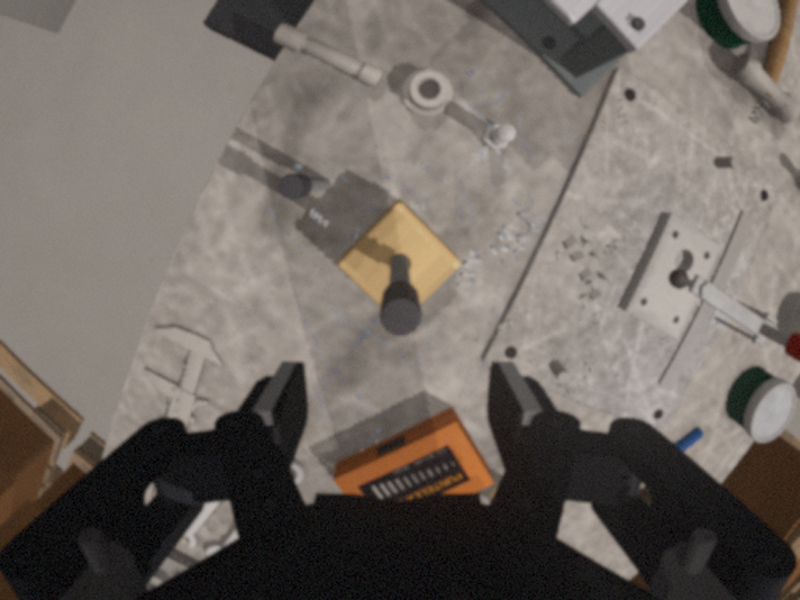

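The head top is at about (402,315) and the shaft enters the stand at about (400,262).

```bash
python3 - <<'E'
from h import *
c=load('w3'); W=lambda x,y,z: wplane(c,(x+.5)/1.5625-.5,(y+.5)/1.5625-.5,z)
print(W(402,315,.19),W(400,264,.05),'stand',np.mean([W(400,202,.05),W(462,262,.05),W(338,265,.05)],0), W(462,262,.05)/2+W(338,265,.05)/2)
cv2.imwrite('pics/w3c.png',cv2.resize(c['image'][120:225,205:310,::-1],None,fx=5.6,fy=5.6,interpolation=cv2.INTER_CUBIC))
E
```

```text
[ 0.5129 -0.339   0.19  ] [ 0.5135 -0.3402  0.05  ] stand [ 0.505  -0.3264  0.05  ] [ 0.5132 -0.3397  0.05  ]
```

View pics/w3c.png

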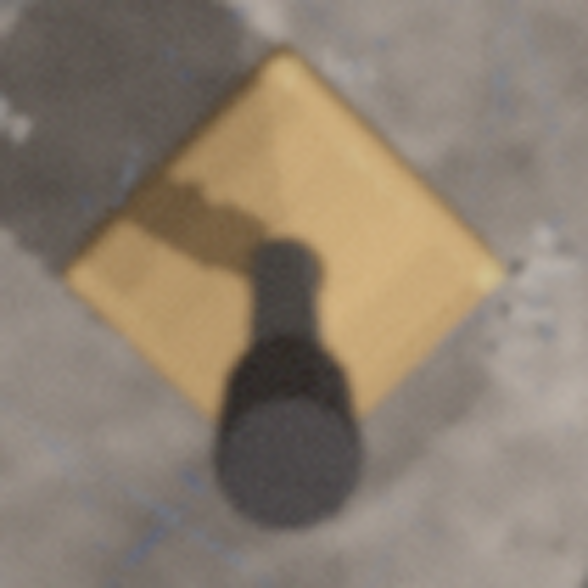

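```bash
python3 - <<'E'
from h import *
o=ori(31.5); x,y=.5128,-.3403
print(manip.solve_ik([x,y,.35],o),manip.solve_ik([.4683,-.0598,.35],o))
manip.servo_line([x,y,.173],o,rate=.12)
print(manip.get_time(),manip.get_contact_force())
manip.command_gripper(.0,80); print(manip.get_width(),manip.get_contact_force(),manip.get_torque(),manip.get_position())
manip.servo_line([x,y,.353],o,rate=.12)
print(manip.get_time(),manip.get_contact_force(),manip.get_torque(),manip.get_position(),manip.get_width())
manip.servo_line([.4683,-.0598,.353],o,rate=.15)
manip.hold(.3)
print(manip.get_time(),manip.get_contact_force(),manip.get_torque(),manip.get_position(),manip.get_width())
c=wsnap('w4');
cv2.imwrite('pics/w4b.png',cv2.resize(c['image'][:,:,::-1],(800,600),interpolation=cv2.INTER_CUBIC))
snap('scene','s4'); snap('side','d4')
E
```

```text
[-0.6052  0.317   1.5563  0.      1.2683 -1.155 ] [-0.1522  0.0821  1.8517 -0.      1.2079 -0.702 ]
10.825 [-0.1022  0.1683  0.1911]
0.01861040229535956 [-0.6436  0.2566  5.4691] [-0.1319  0.3395 -0.0025] [ 0.5131 -0.3407  0.1738]
12.9333 [ 0.0982 -0.0421 -3.0052] [ 0.0037  0.0393 -0.0372] [ 0.5125 -0.3401  0.352 ] 0.017889314033687487
15.275 [-0.5397 -0.2021 -3.0678] [ 0.0235 -0.0024  0.0107] [ 0.4683 -0.06    0.3529] 0.018627314676596937
```

View pics/w4b.png

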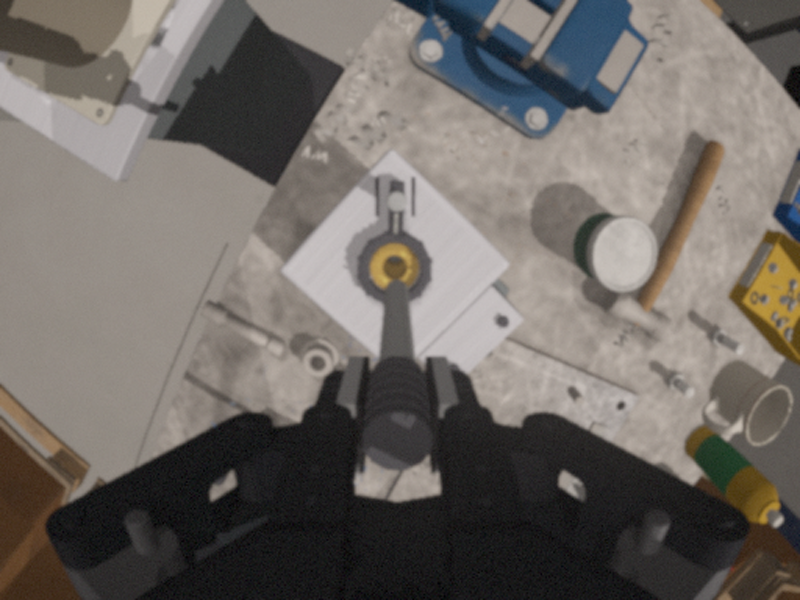

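View pics/d4.png

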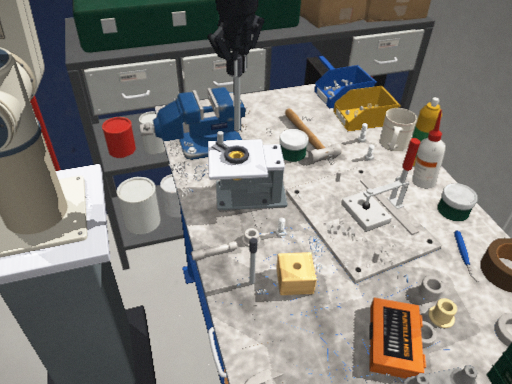

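View pics/s4.png

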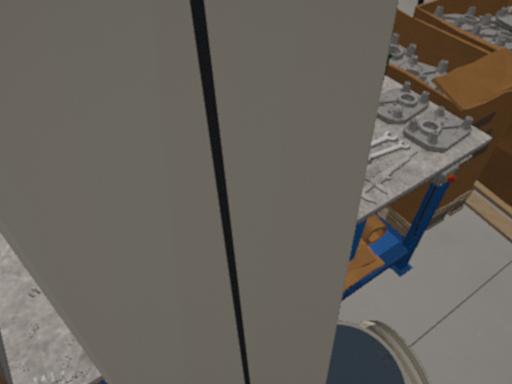

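The rod is held upright, with the tip at about (396,284) just below the bore at (396,267) in the wrist view. The lever sits centred at x≈396 between the lines at 377 and 414. Next I'll descend to just above the mouth and compare tip with bore.

```bash
python3 - <<'E'
from h import *
c=load('w4'); p=np.array([.4683,-.06,.3529])
W=lambda x,y,z: wplane(c,(x+.5)/1.5625-.5,(y+.5)/1.5625-.5,z)
print('bore',W(396,267,.126),'tip',W(396,285,.195))
for h in(.06,.1,.158): print(h,wproj(c,p-[0,0,h])*1.5625)
manip.servo_line([.4683,-.0598,.305],rate=.12); manip.hold(.2)
p=np.array(manip.get_position()); c=wsnap('w5'); print(p,manip.get_time())
print([wproj(c,p-[0,0,h]) for h in(.1,.158)], wproj(c,[.4683,-.0598,.126]))
cv2.imwrite('pics/w5c.png',cv2.resize(c['image'][140:260,190:320,::-1],None,fx=5,fy=5,interpolation=cv2.INTER_CUBIC))
d=snap('side','d5'); u=proj(d,[.4683,-.0598,.14]).astype(int); print(u)
cv2.imwrite('pics/d5c.png',cv2.resize(d['image'][u[1]-60:u[1]+40,u[0]-50:u[0]+50,::-1],None,fx=6,fy=6,interpolation=cv2.INTER_CUBIC))
E
```

```text
bore [ 0.468  -0.0598  0.126 ] tip [ 0.4671 -0.058   0.195 ]
0.06 [395.0583 343.5615]
0.1 [395.3656 315.5465]
0.158 [395.6675 288.2749]
[ 0.4688 -0.0599  0.3058] 16.225
[array([252.8668, 201.885 ]), array([253.0108, 184.3758])] [252.6576 179.1185]
[236 149]
```

View pics/w5c.png

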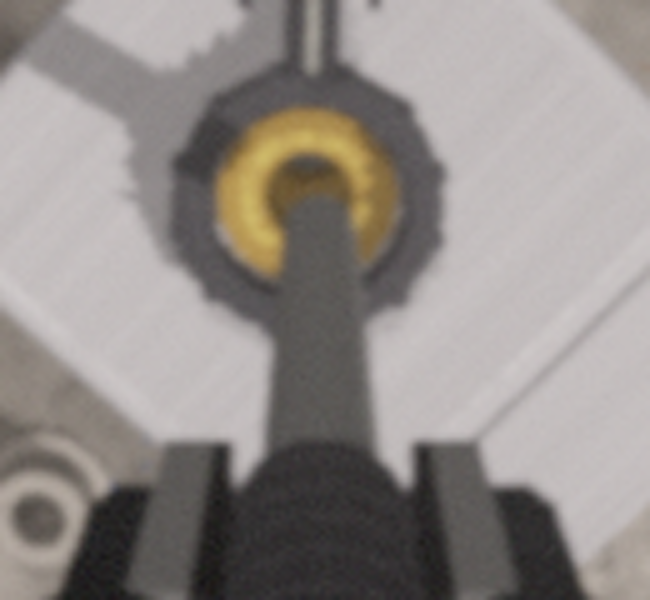

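View pics/d5c.png

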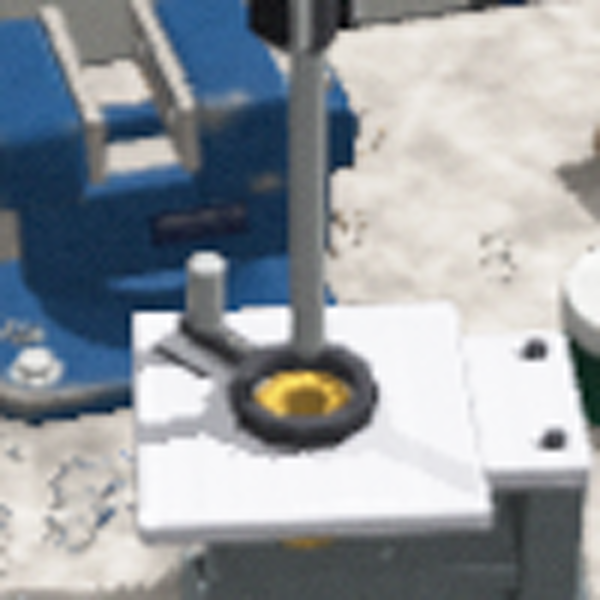

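```bash
python3 - <<'E'
from h import *
from scipy.optimize import least_squares
def ringfit(f):
    # project flange/bore circles; use yellow mask: extents by rows above the rod
    c=load(f); im=c['image'].astype(int); m=((im[:,:,0]-im[:,:,2])>40)
    g=wproj(c,[.4683,-.0598,.126]); yy,xx=np.nonzero(m); k=np.hypot(xx-g[0],yy-g[1])<30
    mm=np.zeros_like(m); mm[yy[k],xx[k]]=1
    rows=[]
    for v in range(int(g[1])-12,int(g[1])+16):
        x=np.nonzero(mm[v])[0]
        if len(x)>8: rows.append((v,x.min(),x.max()))
    return c,g,rows
for f in('w1','w2','w4','w5'):
    c,g,rows=ringfit(f); w=[r for r in rows if r[2]-r[1]>0.8*max(q[2]-q[1] for q in rows)]
    um=np.mean([(r[1]+r[2])/2 for r in w]); R=c['cam_to_world'][:3,:3]
    print(f,'pred u',g,'yellow mid u',um,'rows',rows[0],rows[-1], 'tooly(world)',R[:2,0], 'offset mm', (um-g[0])/c['fx']*(c['cam_to_world'][2,3]-.126)*1000)
E
python3 -c "
import cv2;a=cv2.imread('pics/w4.png');cv2.imwrite('pics/w4c.png',cv2.resize(a[130:240,190:320],None,fx=6,fy=6,interpolation=cv2.INTER_CUBIC))"
```

```text
w1 pred u [253.3941 196.6936] yellow mid u 252.33333333333334 rows (184, np.int64(235), np.int64(270)) (211, np.int64(236), np.int64(269)) tooly(world) [ 0.8657 -0.5006] offset mm -0.8351426532845442
w2 pred u [254.9966 197.2312] yellow mid u 253.92 rows (185, np.int64(236), np.int64(271)) (212, np.int64(238), np.int64(270)) tooly(world) [ 0.867  -0.4983] offset mm -0.8438032027075436
w4 pred u [253.4658 170.8657] yellow mid u 251.69444444444446 rows (158, np.int64(243), np.int64(261)) (182, np.int64(241), np.int64(261)) tooly(world) [0.8527 0.5224] offset mm -2.0671643419035637
w5 pred u [252.6576 179.1185] yellow mid u 250.71052631578948 rows (167, np.int64(239), np.int64(263)) (191, np.int64(238), np.int64(263)) tooly(world) [0.8525 0.5228] offset mm -1.9633805200265997
```

View pics/w4c.png

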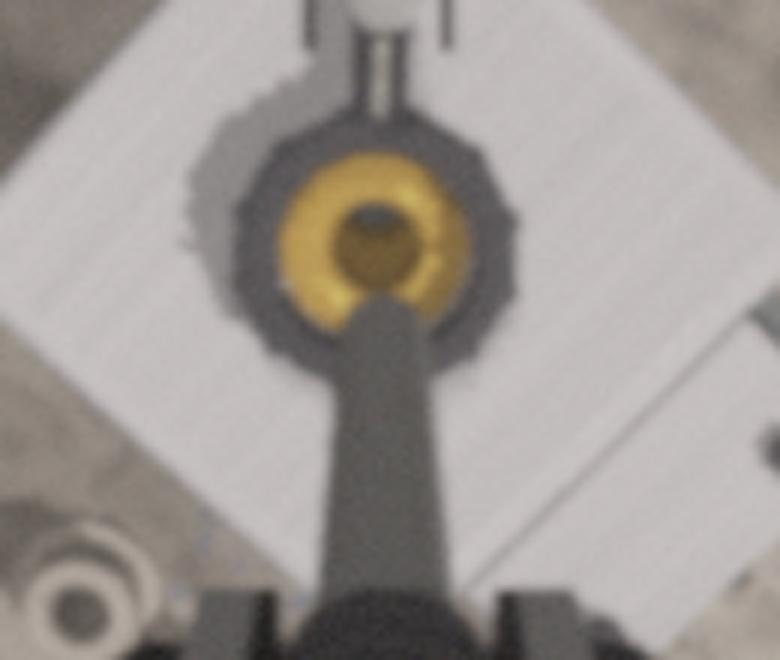

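In the wrist view the bore sits about 1.5–2 mm to the left of the rod, along minus tool y. I'll shift by that and bring the tip down to mouth level inside the ring, so the comparison has almost no parallax.

```bash
python3 - <<'E'
from h import *
manip.servo_line([.4666,-.0608,.290],rate=.08); manip.hold(.3)
ps=np.mean([manip.get_position() for _ in range(5)],0); c=wsnap('w6'); print(ps,manip.get_time(),manip.get_contact_force(),manip.get_ee_rot(),ori(31.5))
cv2.imwrite('pics/w6c.png',cv2.resize(c['image'][150:230,205:305,::-1],None,fx=7,fy=7,interpolation=cv2.INTER_CUBIC))
d=snap('side','d6')
cv2.imwrite('pics/d6c.png',cv2.resize(d['image'][100:170,195:285,::-1],None,fx=8,fy=8,interpolation=cv2.INTER_CUBIC))
E
```

```text
[ 0.4668 -0.0608  0.2903] 16.9667 [ 0.1712  0.2659 -3.2741] [ 0.7955  1.4199 -0.7952] [ 0.7954  1.4204 -0.7954]
```

View pics/w6c.png

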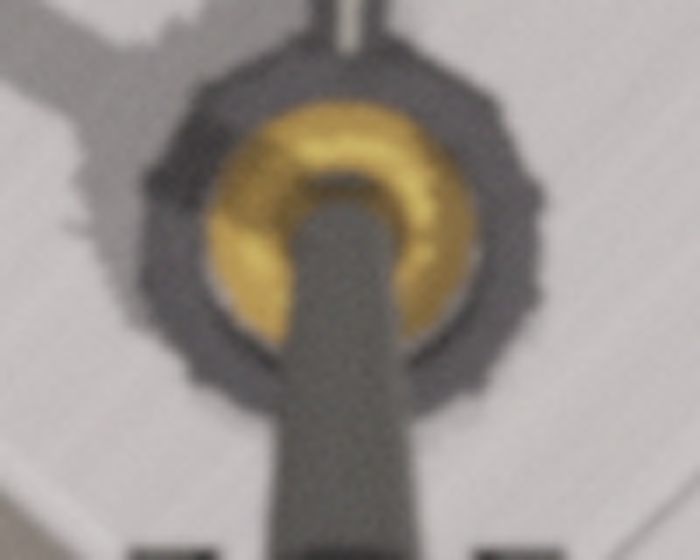

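View pics/d6c.png

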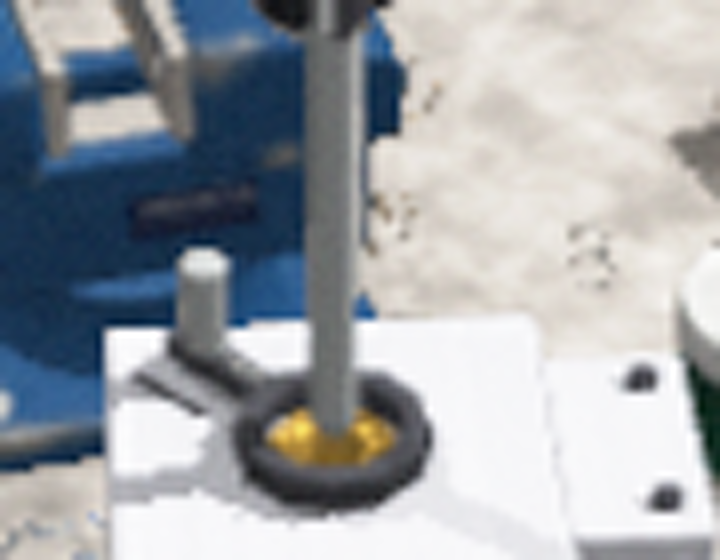

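```bash
cat > ov.py <<'E'
from h import *
def overlay(f,wr,ax,tip,box,k,out,lean=None):
    c=load(f); P=wproj if wr else proj
    x0,y0,x1,y1=box
    im=cv2.resize(c['image'][y0:y1,x0:x1,::-1],None,fx=k,fy=k,interpolation=cv2.INTER_CUBIC)
    def circ(cx,cy,z,r,col):
        t=np.linspace(0,2*np.pi,60); pts=np.array([P(c,[cx+r*np.cos(a),cy+r*np.sin(a),z]) for a in t])
        pts=((pts-[x0,y0]+.5)*k-.5).astype(int); cv2.polylines(im,[pts],True,col,1)
    circ(*ax,.135,.028,(0,0,255)); circ(*ax,.135,.020,(0,0,255)); circ(*ax,.126,.0095,(255,0,255))
    circ(tip[0],tip[1],tip[2],.004,(0,255,0)); circ(tip[0],tip[1],tip[2]+.006,.007,(0,255,0)); circ(tip[0],tip[1],tip[2]+.135,.007,(255,255,0));circ(tip[0],tip[1],tip[2]+.135,.010,(255,255,0))
    cv2.imwrite('pics/'+out,im)
E
python3 - <<'E'
from ov import *
ax=[.4667,-.0608]; tip=[.4667,-.0608,.2903-.1588]
overlay('w6',1,ax,tip,(205,150,305,240),7,'o1.png')
overlay('d6',0,ax,tip,(195,95,285,170),8,'o2.png')
E
```

```text
(no output)
```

View pics/o1.png

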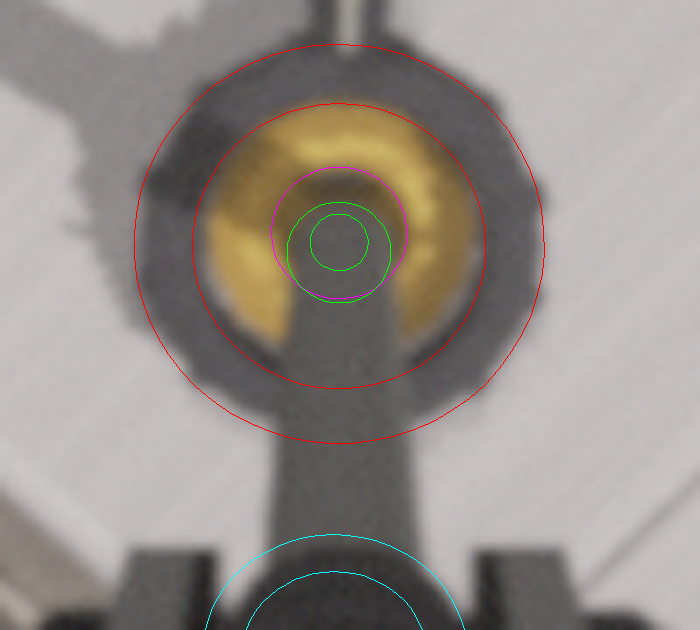

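View pics/o2.png

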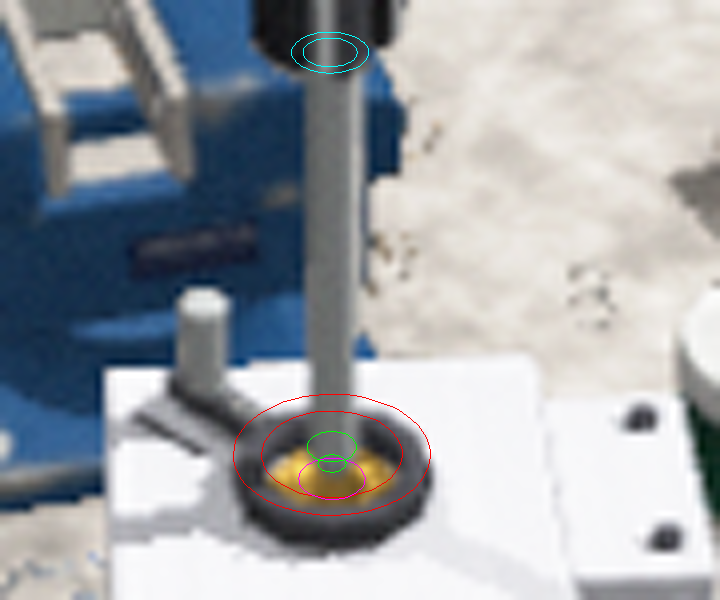

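Tip and bore agree within about 1 mm in the wrist overlay. The side view suggests a residual of 2 mm at most, and the tapered tip tolerates 5 mm at entry. I'll lower in small steps and watch the force.

```bash
python3 - <<'E'
from h import *
f0=np.array(manip.get_contact_force())
for z in np.arange(.286,.261,-.004):
    manip.servo_line([.4666,-.0608,z],rate=.04); f=np.array(manip.get_contact_force())-f0
    print(round(z,3),round(z-.1588,3),f,np.array(manip.get_torque()))
    if np.linalg.norm(f)>12: break
print(manip.get_time(),manip.get_position())
E
```

```text
0.286 0.127 [ 0.0625 -0.0991  0.1493] [-0.0104  0.0267  0.019 ]
0.282 0.123 [ 0.3043 -0.5902  0.5381] [ 0.0093  0.0056 -0.0082]
0.278 0.119 [0.1641 0.0547 0.8243] [-0.0342 -0.0141  0.0175]
0.274 0.115 [-1.2222 -0.2784 -0.2814] [ 0.004  -0.0496 -0.0244]
0.27 0.111 [-0.5897 -1.3749 -0.2763] [0.0194 0.0142 0.0006]
0.266 0.107 [-0.4683 -1.2743  0.0326] [-0.0047  0.0054 -0.0015]
0.262 0.103 [-0.0727 -1.2046  1.1005] [ 0.0333  0.0394 -0.0298]
18.7667 [ 0.4664 -0.0608  0.2617]
```

```bash
python3 - <<'E'
from h import *
f0=np.array([0,0,-3.1])
for z in np.r_[np.arange(.254,.232,-.008),np.arange(.234,.190,-.004)]:
    manip.servo_line([.4666,-.0611,z],rate=.05); f=np.array(manip.get_contact_force())-f0
    print(round(z,3),round(z-.1588,3),f,np.array(manip.get_torque()))
    if np.linalg.norm(f)>12: break
print(manip.get_time(),manip.get_position())
c=wsnap('w7'); cv2.imwrite('pics/w7b.png',cv2.resize(c['image'][:,:,::-1],(800,600),interpolation=cv2.INTER_CUBIC))
d=snap('side','d7')
cv2.imwrite('pics/d7c.png',cv2.resize(d['image'][90:220,180:310,::-1],None,fx=4.6,fy=4.6,interpolation=cv2.INTER_CUBIC))
E
```

```text
0.254 0.095 [-0.4135  0.2157  0.7165] [ 0.0034 -0.0413  0.0013]
0.246 0.087 [-0.3938 -0.4534  0.4628] [-0.0209 -0.0202  0.0272]
0.238 0.079 [ 0.0733 -0.9382  0.5317] [-0.0079 -0.0081  0.0271]
0.234 0.075 [-0.1304  0.2416  0.5122] [0.0486 0.0291 0.0162]
0.23 0.071 [ 0.3482 -0.021   0.4441] [0.0227 0.0106 0.0285]
0.226 0.067 [0.9218 0.8828 0.3825] [-0.0254  0.0263 -0.03  ]
0.222 0.063 [ 0.0045 -0.0824  0.0695] [ 0.0173 -0.0321 -0.02  ]
0.218 0.059 [-0.2077  0.3978  0.264 ] [ 0.0016 -0.0675  0.0253]
0.214 0.055 [ 0.8376 -0.0008  0.881 ] [ 0.0221 -0.0062  0.0233]
0.21 0.051 [-0.194   0.4929  0.2421] [ 0.0042  0.0219 -0.0232]
0.206 0.047 [ 0.3006 -0.1914 -0.4537] [ 0.0369  0.0378 -0.0063]
0.202 0.043 [-0.2611  0.1334  1.0759] [-0.0247 -0.0537 -0.0307]
0.198 0.039 [ 1.6051 -0.2865  0.2328] [0.028  0.0025 0.0167]
0.194 0.035 [-0.3135  0.6182  0.2175] [-0.0457  0.0612 -0.0593]
0.19 0.031 [ 0.6878 -0.2579 -0.007 ] [-0.0125  0.0055 -0.0376]
22.6917 [ 0.4664 -0.0611  0.1897]
```

View pics/w7b.png

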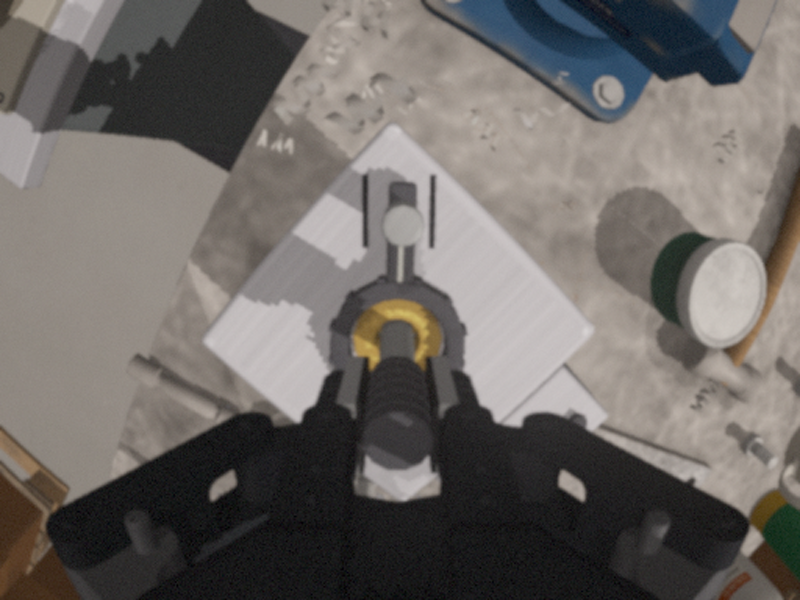

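View pics/d7c.png

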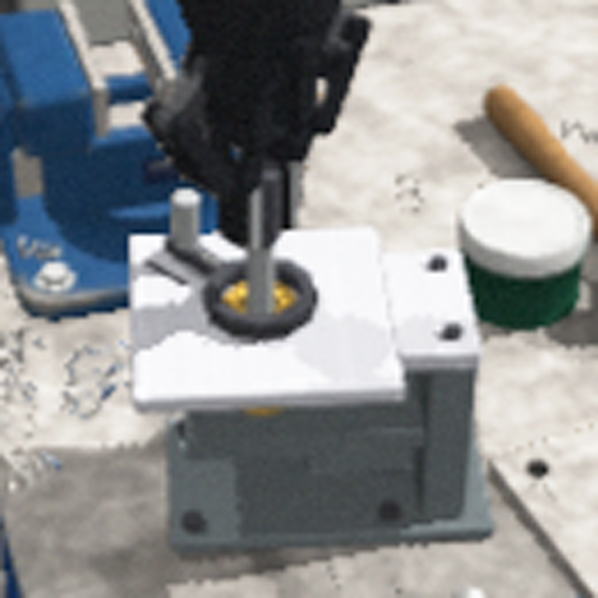

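The rod is through both bushings with no contact force. The tip is computed at about 31 mm, and the lever (x≈401) is centred between its lines at 365 and 433.

```bash
python3 - <<'E'
from h import *
manip.hold(.4); print(manip.get_position(),manip.get_width(),manip.get_contact_force(),np.abs(manip.get_joint_vel()).max())
manip.sign_off(); print(manip.get_time())
E
```

```text
[ 0.4666 -0.0611  0.1901] 0.018133433894866192 [ 0.1221 -0.0656 -2.3208] 0.0011166262332472465
the job is handed in; nothing more can be done
the job is handed in; nothing more can be done
```

I turned the collar to its locked mark, took the larger rod out of the wooden stand by its head, and threaded it down through both bushings. I handed the job in with the rod still gripped upright; the last clock reading was 22.7 s, about 0.5 s before hand-in.

Last checks:
- **Collar:** the lever stands centrally between the two lines, about 0.02–0.03 rad off by measurement.
- **Rod:** I found no contact above about 2 N while threading. The arm was still at hand-in, with the fingers 18 mm apart on the head.
- **Lower end:** about 31 mm above the bench, worked out from the grip height because the tip itself is hidden from the cameras.
- **Bystanders:** the arm never touched the bush, bolt or plug gauge as far as I can tell. I did not measure their positions again at the end.

Some measurements disagreed:
- **Side camera:** it differed from the wrist camera by about 3–4 mm on the rod head and the post top, so I used the wrist camera.
- **Bushing axis:** my first estimate was about 2 mm off. I corrected it by comparing the rod with the bore in the wrist picture before lowering.

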